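Shuttle a vial to its reading position

TASK

Bring the vial of the shuttle with the green tab into the reading position: with the fingertips push the green tab all the way in against its spring until the slide stops, then let it go, so that the slide springs back and catches on its stop pin at the middle position. Pinch and lift nothing, do not touch the vials, keep the vial standing in its well, and leave the shuttle with the orange tab and everything else on the bench where they are.

Things in the scene. Friction and masses are not known exactly. Their poses are not given: they have to be found in the camera images.
- green_unit: Vial shuttle with the green push tab: grey base 260 x 130 x 14 mm fixed to the bench; origin at the centre of its underside, x = push direction (away from the robot, yaw within 0.5 rad), y left, z up. White lamp and detector heads (30 x 24 mm, 64 mm high) at x 32, y +-53 mm. Brass stop pin in a dark bush (36 mm high) on the left at x -45, y 35 to 80 mm.
- green_slide (a joint): Travel (m) of the green-tab carriage: 0 = home, towards the robot; 0.060 = end stop. Spring to home: 2.4 N at 0, 7.2 N fully in, plus 25 N per m/s drag and under 2 N from the pin. A steel lug on its left rides past the sprung stop pin going in; beyond 0.033 the pin springs out behind it, and on release the carriage returns onto the pin and stays at about 0.032. Released earlier, it goes home.
- green_tab (a point): Centre of the front (robot-side) face of the upright green push tab; moves with the carriage. Tab 36 mm wide, 8 mm thick, 30 to 75 mm above the bench; this point is 52.5 mm up, at base x = -119 mm when home. In front of it is only the base plate, 14 mm high, ending 11 mm ahead of the face.
- green_vial: Small clear vial with white cap, 22 mm diameter, 40 mm tall, loose in the 25 mm square well (walls 14 mm high) of the green-tab carriage, 119 mm beyond the tab's front face; origin at the centre of its underside, 30 mm above the bench; z up.
- orange_unit: Vial shuttle with the orange push tab: grey base 260 x 130 x 14 mm fixed to the bench; origin at the centre of its underside, x = push direction (away from the robot, yaw within 0.5 rad), y left, z up. White lamp and detector heads (30 x 24 mm, 64 mm high) at x 32, y +-53 mm. Brass stop pin in a dark bush (36 mm high) on the left at x -45, y 35 to 80 mm.
- orange_slide (a joint): Travel (m) of the orange-tab carriage: 0 = home, towards the robot; 0.060 = end stop. Spring to home: 2.4 N at 0, 7.2 N fully in, plus 25 N per m/s drag and under 2 N from the pin. A steel lug on its left rides past the sprung stop pin going in; beyond 0.033 the pin springs out behind it, and on release the carriage returns onto the pin and stays at about 0.032. Released earlier, it goes home.
- orange_tab (a point): Centre of the front (robot-side) face of the upright orange push tab; moves with the carriage. Tab 36 mm wide, 8 mm thick, 30 to 75 mm above the bench; this point is 52.5 mm up, at base x = -119 mm when home. In front of it is only the base plate, 14 mm high, ending 11 mm ahead of the face.
- orange_vial: Small clear vial with white cap, 22 mm diameter, 40 mm tall, loose in the 25 mm square well (walls 14 mm high) of the orange-tab carriage, 119 mm beyond the tab's front face; origin at the centre of its underside, 30 mm above the bench; z up.
- beaker_a: Clear beaker between the shuttles, on the robot's side: 66 mm across, 72 mm tall; origin at centre of underside.
- beaker_b: Clear beaker between the shuttles, on the far side: 72 mm across, 80 mm tall; origin at centre of underside.
- tube_rack: Blue tube rack, 190 x 90 x 30 mm, on the left; origin at centre of underside.
- red_jar: Clear jar with red lid, 90 mm across, 130 mm tall, on the right; origin at centre of underside.
- mixer: White round mixer with blue top, 104 mm across, 78 mm tall, on the left; origin at centre of underside.
- bottle: White-capped bottle, 60 mm across, 140 mm tall, on the right; origin at centre of underside.

How it is judged:
By the outcome, as a careful person would: the job done as asked, in the order asked, and still so for the second after the job is handed in, with the robot touching nothing.
It also fails if it takes over 32 s, if anything falls off the work surface, if the arm or the gripper's body presses on something with over 40 N, if the wrist force passes 120 N, or if a joint passes its speed limit or range.

ROBOT

A 6-joint arm with a two-finger parallel gripper is mounted at the origin on the work surface. World frame = base frame: x ahead of the robot, y to its left, z up, the work surface at z = 0. Lengths are in m, angles in rad, forces in N, time in s.
With the tool pointing down it reaches from about 0.375 to 0.9 m from the base axis. Payload 3.1 kg.
Tool frame: the origin (TCP) lies midway between the tips of the shut fingers; the grasp point (between the pads) lies 19 mm behind it (r.pinch_z is the distance from the TCP to the grasp point, in m); x points along the fingers, y is the direction in which the jaws open and shut, and the axes are right-handed (so a half turn about x gives the same grasp; the last joint's range is limited). The gripper opens to 87 mm and grips with 3 to 60 N. Pads are 19 mm wide; open, the fingers measure 117 mm over their backs; the gripper's body (75 mm by 190 mm) begins 51 mm behind the grasp point.
Start: joints at [-1.492, 0.527, 1.433, -0, 1.181, -0.178], TCP at [0.159, -0.604, 0.223] pointing down, gripper open.
Joint ranges: [-3.08, 3.08], [-0.75, 2.2], [0.22, 2.44], [-1.43, 4.57], [0, 2.65], [-2.85, 2.85]. Speed limits (rad/s): [2.79, 2.79, 3.14, 3.14, 3.14, 3.14].

INTERFACE

Orientations are given as a rotation vector (axis times angle).
In Python, from station import status, optics, hand_in, r gives the robot as it stands. The module is installed in compiled form; this text tells all that it offers.
- The arm moves only by the tool arm_command, never from a script. Its argument "deltas" is a list of rows, each a list of 3 entries, a list of its own where there are three numbers: the shift along the tool's x, y, z in cm, then the turn, a rotation vector about the tool's x, y, z in rad, then the opening, from 0 (shut) to 1 (fully open). In form: [[[tx, ty, tz], [ax, ay, az], fingers], ...]. A call has 1 to 10 rows; each row is the pose to reach, as a shift and turn from the pose commanded when the call began, along the tool's axes at that moment; what a row does not reach only later rows make up. A row lasts 1/8 s, in which the tool goes at most 62.5 mm and 10.7 degrees, less where a joint would pass 70% of its speed; a pose out of reach is approached as far as the arm can. A call with a gripper value outside its range is refused whole. The fingers move at their own pace and stop on an object; "force" is the grip in N (left out, the last holds). Time passes only in rows, so rows that repeat a pose let the fingers close. It gives the time, the measured TCP pose, the force and the opening at its end, in the units of the state.
- status.observe(): the state, without advancing time (a new reading comes with each control period).
- optics.camera(name): name is "scene" or "top" or "wrist"; returns a dict with "pixels" (420x560x3 uint8, red, green, blue), "z_map" (420x560 float32, m along the optical axis (not along the pixel's ray), 0 where there is no reading), "camera_matrix" (3x3 intrinsics, pixels), "distortion" ([k1, k2, p1, p2, k3] as OpenCV has them; the pictures are not rectified), "R" (3x3) and "t" (3): a world point X has camera coordinates R X + t. Camera axes: x right, y down, z forward; pixel columns grow to the right and rows downward; lengths in m; the calibration is good to about 2 mm. A picture is of the moment at which its call begins.
- hand_in(): hands the job in, once; it reports no verdict.
The state is a dict: "clock": time; "joints": joint angles; "joint_velocities": joint speeds; "effort": joint torques, N m; "tool_pos": TCP position; "eef_rot": TCP orientation; "ft_force": force on the tool from outside, world axes, zero at the start; "moment": the same for the moment, N m; "finger_gap": finger opening in m.
Only numpy, scipy, OpenCV 4.12 (cv2) and the standard library are available. Lean on these libraries where they do the work, as an engineer would, in place of code of your own. Each camera call takes 0.05 s, during which the arm holds its last target.

## Working session

There is one attempt and no reset: what is moved stays moved. The work goes in short steps, Python scripts to look and compute and a tool call to move; the robot and the scene stay as the last step left them, time stands still between calls to the robot, and variables do not carry over. Pictures are saved under pics/ and viewed, and the job is handed in when it is done.

Besides the shell and the picture viewer there is one more tool, called after "Emit:" as name(argument=value, ...), one argument or row to a line, values as JSON. arm_command: Moves the arm, as the interface text tells. Its arguments: {"type":"object","properties":{"deltas":{"type":"array"},"force":{"type":"number"}},"required":["deltas"]}

```bash
mkdir -p pics; ls; python3 - <<'E'
from station import status, optics, r
import cv2,numpy as np
s=status.observe();print({k:np.round(v,3) for k,v in s.items()})
for n in ["scene","top"]:
    c=optics.camera(n); np.savez(f"{n}0.npz",**c)
    cv2.imwrite(f"pics/{n}0.png",cv2.cvtColor(c["pixels"],cv2.COLOR_RGB2BGR))
    print(n,c["camera_matrix"],c["distortion"],c["R"],c["t"])
E
```

```text
pics
{'clock': np.float64(0.0), 'joints': array([-1.492,  0.528,  1.434, -0.   ,  1.181, -0.178]), 'joint_velocities': array([-0.001, -0.001,  0.001, -0.   , -0.   , -0.   ]), 'effort': array([-1.0000e-03, -4.4004e+01, -1.7659e+01,  6.3000e-02,  5.8000e-02,
       -0.0000e+00]), 'tool_pos': array([ 0.159, -0.604,  0.222]), 'eef_rot': array([ 2.085,  0.272, -2.085]), 'ft_force': array([-0.206,  0.085,  0.215]), 'moment': array([ 0.008,  0.007, -0.036]), 'finger_gap': np.float64(0.087)}
scene [[428.84709771   0.         274.57250456]
 [  0.         428.84709771 219.13466231]
 [  0.           0.           1.        ]] [-0.09991695  0.          0.          0.          0.        ] [[ 0.36943288  0.9290987  -0.01717388]
 [ 0.6992561  -0.29011861 -0.65335449]
 [-0.61201327  0.22936169 -0.75685729]] [-0.21013725 -0.37401542  1.58608979]
top [[396.67683614   0.         283.12471202]
 [  0.         396.67683614 215.46174066]
 [  0.           0.           1.        ]] [-0.11084997  0.          0.          0.          0.        ] [[ 0.02738692 -0.99951502 -0.01482135]
 [-0.99315137 -0.02552191 -0.11401308]
 [ 0.11357951  0.01784231 -0.99336869]] [-0.00178946  0.57370565  1.35412163]
```

View pics/scene0.png

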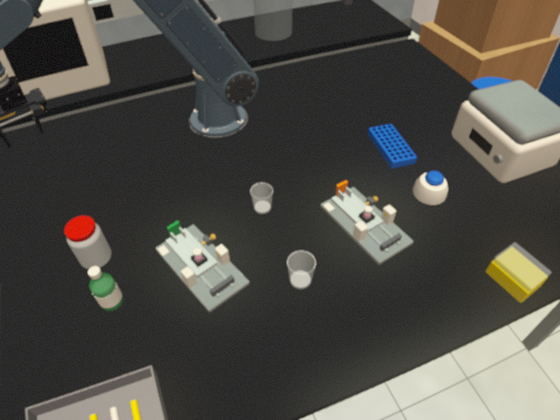

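View pics/top0.png

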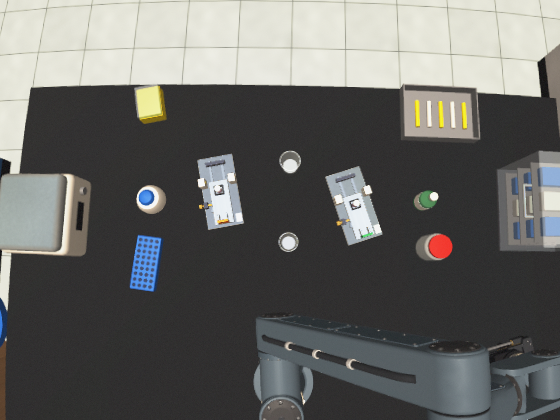

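The scene view shows the green tab near (175,227), and the top view shows it near (367,235). The green base in the top view spans about (326–382, 167–245). The beakers are at (288,242) and (290,162), and the red jar is at (435,247). Next I'll measure these.

```bash
cat > h.py <<'E'
import cv2,numpy as np
def ray(c,uv):
    p=cv2.undistortPoints(np.asarray(uv,float).reshape(-1,1,2),c["camera_matrix"],c["distortion"]).reshape(-1,2)
    d=np.c_[p,np.ones(len(p))]@c["R"]; o=-c["R"].T@c["t"]
    return o,d
def plane(c,uv,z):
    o,d=ray(c,uv); return o+d*((z-o[2])/d[:,2])[:,None]
def depth(c,uv):
    uv=np.asarray(uv).reshape(-1,2); o,d=ray(c,uv); z=c["z_map"][uv[:,1].astype(int),uv[:,0].astype(int)]
    return o+d*z[:,None]
def tri(c1,uv1,c2,uv2):
    o1,d1=ray(c1,uv1);o2,d2=ray(c2,uv2);d1=d1[0];d2=d2[0]
    k=np.linalg.lstsq(np.c_[d1,-d2],o2-o1,rcond=None)[0]
    a=o1+k[0]*d1;b=o2+k[1]*d2
    return (a+b)/2,np.linalg.norm(a-b)
E
python3 - <<'E'
from h import *
C={n:dict(np.load(n+"0.npz")) for n in("scene","top")}
box={"scene":(150,215,250,310),"top":(320,160,390,250)}
for n,c in C.items():
    im=c["pixels"];x0,y0,x1,y1=box[n]
    hsv=cv2.cvtColor(im,cv2.COLOR_RGB2HSV)
    m=np.zeros(im.shape[:2],np.uint8);m[y0:y1,x0:x1]=1
    g=((hsv[...,0]>45)&(hsv[...,0]<85)&(hsv[...,1]>120)&(hsv[...,2]>60)&(m>0))
    ys,xs=np.nonzero(g);uv=np.c_[xs,ys]
    P=depth(c,uv);P=P[c["z_map"][ys,xs]>0]
    print(n,len(uv),uv.mean(0),uv.min(0),uv.max(0));print(" depth pts med",np.median(P,0),P.min(0),P.max(0))
    b=((im.max(2)>75)&(m>0)).astype(np.uint8)
    b=cv2.morphologyEx(b,cv2.MORPH_CLOSE,np.ones((5,5)))
    k=max(cv2.findContours(b,0,2)[0],key=cv2.contourArea)
    if n=="top":
        # only pixels of base height
        W=plane(c,k.reshape(-1,2),0.014)[:,:2]
        (ctr,sz,a)=cv2.minAreaRect(W.astype(np.float32)*1000);print(" base rect",ctr,sz,a)
    z=cv2.resize(im[y0-5:y1+5,x0-5:x1+5],None,fx=6,fy=6,interpolation=cv2.INTER_CUBIC)
    cv2.imwrite(f"pics/{n}_z.png",cv2.cvtColor(z,cv2.COLOR_RGB2BGR))
E
```

```text
scene 110 [173.79090909 226.8       ] [167 220] [179 233]
 depth pts med [ 0.51530112 -0.27104551  0.06689306] [ 0.42958769 -0.28991359 -0.00274101] [ 0.52344953 -0.25469541  0.07829823]
top 20 [366.45 234.65] [361 233] [371 236]
 depth pts med [ 0.50940621 -0.27007161  0.07799338] [ 0.50555025 -0.28528573  0.05887184] [ 0.51667299 -0.25466079  0.08203427]
 base rect (620.3961791992188, -235.9303741455078) (270.12261962890625, 153.296630859375) 14.3810453414917
```

View pics/top_z.png

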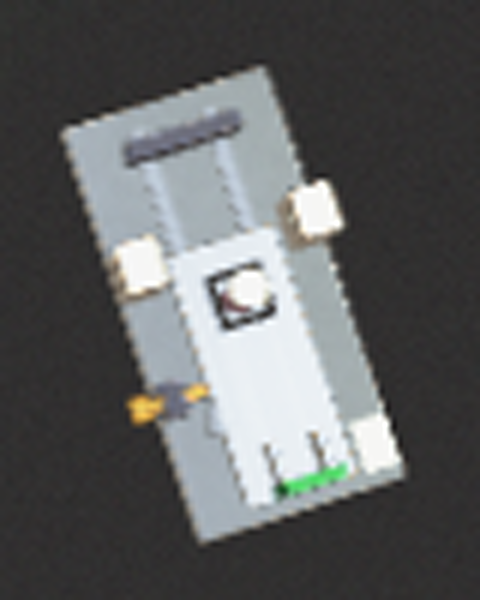

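View pics/scene_z.png

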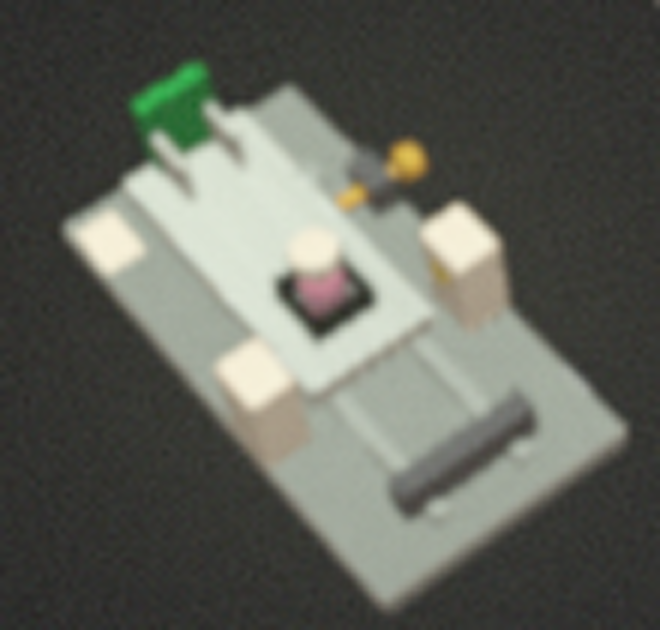

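```bash
python3 - <<'E'
from h import *
C={n:dict(np.load(n+"0.npz")) for n in("scene","top")}
f=lambda p,o:(np.array(p,float)+.5)/6-.5+np.array(o)
T=f([(200,543),(405,477),(265,67),(63,130)],(315,155))   # NL NR FR FL
S=f([(290,85),(63,228),(388,607),(628,435)],(145,210))
ideal=np.array([[-130,65],[-130,-65],[130,-65],[130,65]])/1000
for n,P in(("top",plane(C["top"],T,.014)),("scene",plane(C["scene"],S,.014))):
    c=P[:,:2].mean(0);Q=P[:,:2]-c
    H=ideal.T@Q;yaw=np.arctan2(H[0,1]-H[1,0],H[0,0]+H[1,1])
    R=np.array([[np.cos(yaw),-np.sin(yaw)],[np.sin(yaw),np.cos(yaw)]])
    print(n,P.round(4).tolist(),"ctr",c,"yaw",yaw,"res mm",((Q-ideal@R.T)*1000).round(1).tolist())
    print("  tab",c+R@[-.119,0],"side",np.linalg.norm(P[0]-P[1]),np.linalg.norm(P[1]-P[2]))
for i in range(4): print(tri(C["top"],T[i],C["scene"],S[i]))
# tab top front edge: top view crop (278,495)-(348,475)?; scene top edge corners
St=f([(203,64),(133,100)],(145,210)); print("scene tab top edge @.075",plane(C["scene"],St,.075))
Tt=f([(281,495),(348,475),(281,488),(345,464)],(315,155)); print("top @.075",plane(C["top"],Tt,.075))
# other things
for nm,uv,z in(("jar",(440,247),.13),("beakerA",(288,242),.072),("bottle",(433,197),.14)): print(nm,plane(C["top"],uv,z))
E
```

```text
top [[0.4767, -0.217, 0.014], [0.5184, -0.338, 0.014], [0.7631, -0.254, 0.014], [0.7211, -0.1328, 0.014]] ctr [ 0.61983533 -0.23545791] yaw 0.33152750293932903 res mm [[0.9, -0.7], [0.3, 1.2], [-0.8, 0.6], [-0.5, -1.2]]
  tab [ 0.50731532 -0.27419095] side 0.12802654554086332 0.25873244946180507
scene [[0.477, -0.217, 0.014], [0.5208, -0.3373, 0.014], [0.7663, -0.2514, 0.014], [0.725, -0.132, 0.014]] ctr [ 0.62227981 -0.23444644] yaw 0.33491082878696077 res mm [[-1.2, -1.2], [-0.0, 1.2], [-0.1, 1.7], [1.3, -1.7]]
  tab [ 0.50989149 -0.27355995] side 0.12805207361300763 0.2600788974510412
(array([ 0.47671954, -0.21700905,  0.01371372]), np.float64(3.7551873722577774e-05))
(array([ 0.51867478, -0.33801019,  0.01167151]), np.float64(0.001111255437385527))
(array([ 0.76416654, -0.25290143,  0.01110994]), np.float64(0.0032127007746004543))
(array([ 0.72223248, -0.13229343,  0.01000785]), np.float64(0.0018526564404741895))
scene tab top edge @.075 [[ 0.50361971 -0.25471363  0.075     ]
 [ 0.51240022 -0.28923278  0.075     ]]
top @.075 [[ 0.5021093  -0.25343331  0.075     ]
 [ 0.51429635 -0.29133566  0.075     ]
 [ 0.50605118 -0.25340487  0.075     ]
 [ 0.52046697 -0.28960747  0.075     ]]
jar [[ 0.47207681 -0.50272301  0.13      ]]
beakerA [[ 0.47944822 -0.0061689   0.072     ]]
bottle [[ 0.63480367 -0.47796991  0.14      ]]
```

```bash
cat > plan.py <<'E'
from h import *
from station import status
from scipy.spatial.transform import Rotation as Ro
s=status.observe();p=np.array(s["tool_pos"]);R=Ro.from_rotvec(s["eef_rot"])
yaw=.333;d=np.array([np.cos(yaw),np.sin(yaw),0]);tab=np.array([.5085,-.274,0])
print("clock",s["clock"],"pos",p.round(4),"F",np.round(s["ft_force"],2),"gap",s["finger_gap"],"j",np.round(s["joints"],2))
print("tool axes(cols)\n",R.as_matrix().round(3))
E
python3 - <<'E'
from plan import *
for sg in(1,-1):
    z=sg*d;x=np.array([0,0,-1.]);y=np.cross(z,x)
    G=Ro.from_matrix(np.c_[x,y,z])
    for h in(.2,.042):
        g=tab-d*.06+[0,0,h]
        print(sg,h,"g",g.round(3),"shift cm",(R.inv().apply(g-p)*100).round(2),"turn",(R.inv()*G).as_rotvec().round(3))
E
```

```text
clock 0.1 pos [ 0.1593 -0.6037  0.2217] F [ 0.83 -0.84  0.22] gap 0.08735640344546415 j [-1.49  0.53  1.43 -0.    1.18 -0.18]
tool axes(cols)
 [[-0.     0.255 -0.967]
 [ 0.002 -0.967 -0.255]
 [-1.    -0.002 -0.   ]]
1 0.2 g [ 0.452 -0.294  0.2  ] shift cm [  2.22 -22.52 -36.19] turn [3.066e+00 3.000e-03 1.000e-03]
1 0.042 g [ 0.452 -0.294  0.042] shift cm [ 18.02 -22.49 -36.18] turn [3.066e+00 3.000e-03 1.000e-03]
-1 0.2 g [ 0.452 -0.294  0.2  ] shift cm [  2.22 -22.52 -36.19] turn [-0.075 -0.     0.002]
-1 0.042 g [ 0.452 -0.294  0.042] shift cm [ 18.02 -22.49 -36.18] turn [-0.075 -0.     0.002]
```

Emit:
arm_command(
  deltas=[
    [[0.2,-2.2,-3.6],[-0.01,0,0],0],
    [[0.4,-4.5,-7.2],[-0.02,0,0],0],
    [[0.6,-6.8,-10.9],[-0.03,0,0],0],
    [[0.8,-9,-14.5],[-0.04,0,0],0],
    [[1.1,-11.3,-18.1],[-0.05,0,0],0],
    [[1.3,-13.5,-21.7],[-0.06,0,0],0],
    [[1.5,-15.8,-25.3],[-0.07,0,0],0],
    [[1.8,-18,-29],[-0.075,0,0],0],
    [[2,-20.3,-32.6],[-0.075,0,0],0],
    [[2.2,-22.5,-36.2],[-0.075,0,0],0],
  ],
)

```text
clock: 1.35
tool_pos: [0.4527, -0.2931, 0.2002]
eef_rot: [2.041, 0.343, -2.042]
ft_force: [0.7, -0.8, 0.2]
finger_gap: 0.0017
```

Emit:
arm_command(
  deltas=[
    [[0,0,0],[0,0,0],0],
    [[0,0,0],[0,0,0],0],
  ],
)

```text
clock: 1.6
tool_pos: [0.4517, -0.2946, 0.2003]
eef_rot: [2.04, 0.343, -2.041]
ft_force: [-0.4, -0.1, 1.3]
finger_gap: 0.0005
```

```bash
python3 - <<'E'
from plan import *
g=tab-d*.05+[0,0,.043]
print("shift cm",(R.inv().apply(g-p)*100).round(2))
from station import optics
c=optics.camera("wrist");np.savez("wrist1.npz",**c);cv2.imwrite("pics/wrist1.png",cv2.cvtColor(c["pixels"],cv2.COLOR_RGB2BGR))
E
```

```text
clock 1.6 pos [ 0.4517 -0.2946  0.2003] F [-0.39 -0.09  1.34] gap 0.0005217080796484011 j [-0.78  0.44  1.67 -0.    1.03  0.45]
tool axes(cols)
 [[-0.001  0.327 -0.945]
 [-0.    -0.945 -0.327]
 [-1.    -0.     0.001]]
shift cm [15.73 -0.09 -1.05]
```

View pics/wrist1.png

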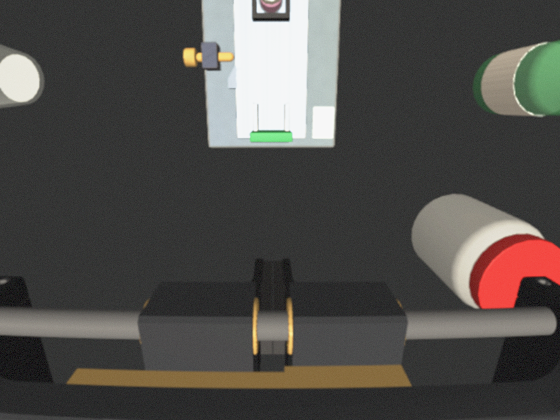

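The wrist view shows the green tab at (271,137), with the shut fingers centred at column 272 and the unit aligned with the image. As a check, I'll measure the tab position in this view.

```bash
python3 - <<'E'
from plan import *
c=dict(np.load("wrist1.npz"));im=c["pixels"];hsv=cv2.cvtColor(im,cv2.COLOR_RGB2HSV)
m=(hsv[...,0]>45)&(hsv[...,0]<85)&(hsv[...,1]>120)&(hsv[...,2]>60);m[:,:230]=0;m[:,310:]=0
ys,xs=np.nonzero(m);print(xs.min(),xs.max(),ys.min(),ys.max(),len(xs))
P=plane(c,[(xs.min(),131),(xs.max(),131),(271,131)],.075);print(P.round(4),"width",np.linalg.norm(P[0]-P[1]))
col=[(y,tuple(im[y,271])) for y in range(126,152,1)];print(col)
D=depth(c,np.c_[xs,ys]);print(np.median(D,0),D.min(0),D.max(0))
base=plane(c,[(209,147),(336,147)],.014);print("base front",base, "front->tab face centre",base.mean(0)+d*.011)
E
```

```text
clock 1.65 pos [ 0.4515 -0.295   0.2004] F [0.33 1.27 0.32] gap 0.0006459897458542972 j [-0.79  0.44  1.67 -0.    1.03  0.45]
tool axes(cols)
 [[-0.001  0.326 -0.945]
 [-0.    -0.945 -0.326]
 [-1.    -0.     0.001]]
251 291 131 141 151
[[ 0.5126 -0.2546  0.075 ]
 [ 0.5236 -0.286   0.075 ]
 [ 0.5181 -0.2703  0.075 ]] width 0.033298334719770256
[(126, (np.uint8(244), np.uint8(246), np.uint8(247))), (127, (np.uint8(244), np.uint8(246), np.uint8(247))), (128, (np.uint8(245), np.uint8(247), np.uint8(248))), (129, (np.uint8(227), np.uint8(239), np.uint8(241))), (130, (np.uint8(130), np.uint8(161), np.uint8(148))), (131, (np.uint8(61), np.uint8(115), np.uint8(71))), (132, (np.uint8(78), np.uint8(167), np.uint8(93))), (133, (np.uint8(122), np.uint8(231), np.uint8(139))), (134, (np.uint8(133), np.uint8(237), np.uint8(150))), (135, (np.uint8(136), np.uint8(239), np.uint8(153))), (136, (np.uint8(128), np.uint8(236), np.uint8(146))), (137, (np.uint8(129), np.uint8(235), np.uint8(148))), (138, (np.uint8(124), np.uint8(234), np.uint8(143))), (139, (np.uint8(121), np.uint8(232), np.uint8(140))), (1
[... 198 characters left out ...]
p.uint8(199))), (144, (np.uint8(191), np.uint8(201), np.uint8(204))), (145, (np.uint8(182), np.uint8(187), np.uint8(186))), (146, (np.uint8(161), np.uint8(164), np.uint8(156))), (147, (np.uint8(110), np.uint8(106), np.uint8(100))), (148, (np.uint8(65), np.uint8(63), np.uint8(62))), (149, (np.uint8(55), np.uint8(56), np.uint8(55))), (150, (np.uint8(50), np.uint8(51), np.uint8(51))), (151, (np.uint8(56), np.uint8(55), np.uint8(56)))]
[ 0.51506469 -0.27294913  0.07435548] [ 0.50553001 -0.28825013  0.06006757] [ 0.52222015 -0.25559444  0.07666188]
base front [[ 0.47903515 -0.21639723  0.014     ]
 [ 0.52181856 -0.33928004  0.014     ]] front->tab face centre [ 0.51082258 -0.27424296  0.014     ]
```

Emit:
arm_command(
  deltas=[
    [[2,0,-0.2],[0,0,0],0],
    [[5,0,-0.4],[0,0,0],0],
    [[8,0,-0.6],[0,0,0],0],
    [[11,0,-0.8],[0,0,0],0],
    [[14,-0.1,-1],[0,0,0],0],
    [[15.7,-0.1,-1],[0,0,0],0],
    [[15.7,-0.1,-1],[0,0,0],0],
  ],
)

```text
clock: 2.52
tool_pos: [0.4602, -0.2905, 0.0426]
eef_rot: [2.041, 0.344, -2.044]
ft_force: [-0.4, 0.8, 0.0]
finger_gap: 0.0001
```

All three views put the tab face at about (0.510, -0.274), and the fingers are aligned with it to within 1 mm. The expected gap is about 43 mm, so I'll approach and then push.

Emit:
arm_command(
  deltas=[
    [[0,0,-1.2],[0,0,0],0],
    [[0,0,-2.4],[0,0,0],0],
    [[0,0,-3.4],[0,0,0],0],
    [[0,0,-3.8],[0,0,0],0],
    [[0,0,-4.2],[0,0,0],0],
    [[0,0,-4.6],[0,0,0],0],
    [[0,0,-5],[0,0,0],0],
    [[0,0,-5],[0,0,0],0],
  ],
)

```text
clock: 3.52
tool_pos: [0.5083, -0.2738, 0.0435]
eef_rot: [2.041, 0.343, -2.041]
ft_force: [-3.6, -1.7, 3.0]
finger_gap: 0.0002
```

```bash
python3 - <<'E'
from plan import *
print("along d to face(home)",(np.array([.510,-.274,0])-p)@d, "F.d",np.dot(s["ft_force"],d))
E
```

```text
clock 3.525 pos [ 0.5083 -0.2738  0.0435] F [-3.59 -1.68  3.01] gap 0.00023975633496936026 j [-0.69  0.72  1.68 -0.    0.74  0.55]
tool axes(cols)
 [[-0.     0.327 -0.945]
 [ 0.    -0.945 -0.327]
 [-1.    -0.     0.   ]]
along d to face(home) 0.001533373801331666 F.d -3.9416256148113127
```

Emit:
arm_command(
  deltas=[
    [[0,0,-0.5],[0,0,0],0],
    [[0,0,-1],[0,0,0],0],
    [[0,0,-1.5],[0,0,0],0],
    [[0,0,-2],[0,0,0],0],
    [[0,0,-2.5],[0,0,0],0],
    [[0,0,-3],[0,0,0],0],
    [[0,0,-3.5],[0,0,0],0],
    [[0,0,-4],[0,0,0],0],
    [[0,0,-4.5],[0,0,0],0],
    [[0,0,-4.5],[0,0,0],0],
  ],
)

```text
clock: 4.78
tool_pos: [0.5499, -0.2593, 0.0435]
eef_rot: [2.039, 0.344, -2.043]
ft_force: [-5.7, -2.7, 4.7]
finger_gap: 0.0008
```

Emit:
arm_command(
  deltas=[
    [[0,0,-0.2],[0,0,0],0],
    [[0,0,-0.4],[0,0,0],0],
    [[0,0,-0.4],[0,0,0],0],
  ],
)

```text
clock: 5.15
tool_pos: [0.5533, -0.2581, 0.0435]
eef_rot: [2.038, 0.344, -2.044]
ft_force: [-6.1, -3.7, 4.9]
finger_gap: 0.0003
```

Emit:
arm_command(
  deltas=[
    [[0,0,-0.2],[0,0,0],0],
    [[0,0,-0.4],[0,0,0],0],
    [[0,0,-0.4],[0,0,0],0],
  ],
)

```text
clock: 5.52
tool_pos: [0.5548, -0.2575, 0.0435]
eef_rot: [2.033, 0.345, -2.048]
ft_force: [-12.7, -6.5, 7.2]
finger_gap: 0.0006
```

Emit:
arm_command(
  deltas=[
    [[0,0,-0.1],[0,0,0],0],
    [[0,0,-0.2],[0,0,0],0],
    [[0,0,-0.2],[0,0,0],0],
  ],
)

```text
clock: 5.9
tool_pos: [0.5549, -0.2574, 0.0436]
eef_rot: [2.029, 0.346, -2.052]
ft_force: [-16.8, -8.2, 9.0]
finger_gap: 0.0003
```

The slide has stalled: force rose from 7 N to 19 N with no further movement, at about 59–60 mm of travel. Now I'll let it go by backing straight off.

Emit:
arm_command(
  deltas=[
    [[0,0,0.6],[0,0,0],0],
    [[0,0,1.2],[0,0,0],0],
    [[0,0,1.8],[0,0,0],0],
    [[0,0,2.4],[0,0,0],0],
    [[0,0,3],[0,0,0],0],
    [[0,0,4],[0,0,0],0],
    [[0,0,6],[0,0,0],0],
    [[0,0,8.5],[0,0,0],0],
    [[0,0,11],[0,0,0],0],
    [[0,0,11],[0,0,0],0],
  ],
)

```text
clock: 7.15
tool_pos: [0.4546, -0.2921, 0.0434]
eef_rot: [2.043, 0.341, -2.044]
ft_force: [0.0, 0.5, -0.4]
finger_gap: 0.0007
```

```bash
python3 - <<'E'
from plan import *
from station import optics
box={"scene":(145,210,255,315),"top":(315,155,395,255)}
for n in("scene","top"):
    c=optics.camera(n);np.savez(n+"2.npz",**c);im=c["pixels"]
    x0,y0,x1,y1=box[n]
    cv2.imwrite(f"pics/{n}2.png",cv2.cvtColor(im,cv2.COLOR_RGB2BGR))
    cv2.imwrite(f"pics/{n}2_z.png",cv2.cvtColor(cv2.resize(im[y0:y1,x0:x1],None,fx=5,fy=5,interpolation=cv2.INTER_CUBIC),cv2.COLOR_RGB2BGR))
    hsv=cv2.cvtColor(im,cv2.COLOR_RGB2HSV)
    g=(hsv[...,0]>45)&(hsv[...,0]<85)&(hsv[...,1]>120)&(hsv[...,2]>60)
    m=np.zeros_like(g);m[y0:y1,x0:x1]=1;ys,xs=np.nonzero(g&m)
    old=dict(np.load(n+"0.npz"));ho=cv2.cvtColor(old["pixels"],cv2.COLOR_RGB2HSV)
    go=(ho[...,0]>45)&(ho[...,0]<85)&(ho[...,1]>120)&(ho[...,2]>60)&m;yo,xo=np.nonzero(go)
    if len(xs):
        D=np.median(depth(c,np.c_[xs,ys]),0)-np.median(depth(old,np.c_[xo,yo]),0)
        A=plane(c,[(xs.mean(),ys.mean())],.065)-plane(old,[(xo.mean(),yo.mean())],.065)
        print(n,len(xs),len(xo),"travel depth",D@d,"plane",A@d)
E
```

```text
clock 7.15 pos [ 0.4546 -0.2921  0.0434] F [ 0.01  0.51 -0.44] gap 0.0006729168221957617 j [-0.78  0.69  1.78  0.    0.67  0.46]
tool axes(cols)
 [[-0.001  0.324 -0.946]
 [ 0.001 -0.946 -0.324]
 [-1.    -0.001  0.   ]]
scene 102 110 travel depth 0.03155065032484873 plane [0.03092316]
top 21 20 travel depth 0.03180153506898071 plane [0.0309296]
```

View pics/scene2.png

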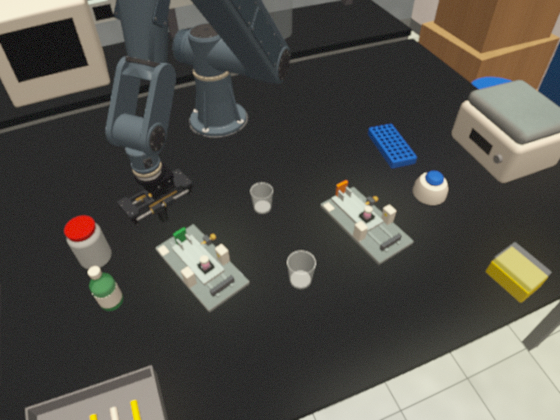

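View pics/top2_z.png

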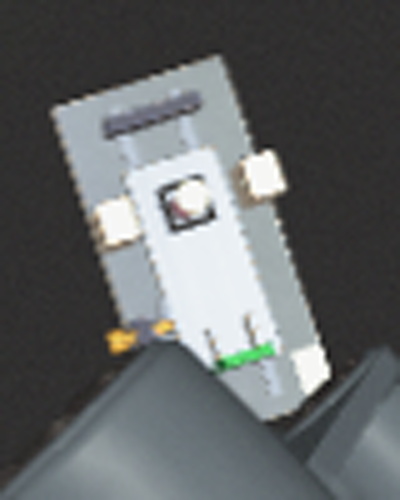

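View pics/scene2_z.png

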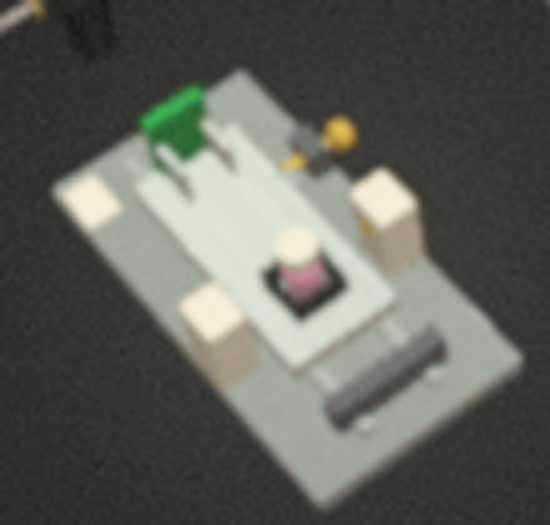

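Tab travel is about 31–32 mm in both views. The vial is upright in its well between the lamp and detector heads (scene crop near (300,260)), and the orange unit and other items look unmoved. I'll raise the arm clear and check again that the slide stays put.

Emit:
arm_command(
  deltas=[
    [[-2,0,0],[0,0,0],0],
    [[-5,0,0],[0,0,0],0],
    [[-8,0,0],[0,0,0],0],
    [[-11,0,0],[0,0,0],0],
    [[-13,0,0],[0,0,0],0],
    [[-13,0,0],[0,0,0],0],
    [[-13,0,0],[0,0,0],0],
    [[-13,0,0],[0,0,0],0],
  ],
)

```text
clock: 8.25
tool_pos: [0.4561, -0.2913, 0.1724]
eef_rot: [2.04, 0.345, -2.043]
ft_force: [0.2, 0.5, 0.5]
finger_gap: 0.0004
```

```bash
python3 - <<'E'
from plan import *
from station import optics,hand_in
c=optics.camera("scene");old=dict(np.load("scene0.npz"))
def gm(c,lo,hi,b):
    h=cv2.cvtColor(c["pixels"],cv2.COLOR_RGB2HSV);g=(h[...,0]>lo)&(h[...,0]<hi)&(h[...,1]>120)&(h[...,2]>60)
    m=np.zeros_like(g);m[b[1]:b[3],b[0]:b[2]]=1;ys,xs=np.nonzero(g&m);return plane(c,[(xs.mean(),ys.mean())],.065)
A=gm(c,45,85,(145,210,255,315))-gm(old,45,85,(145,210,255,315));print("green travel",A@d)
print("orange shift",gm(c,3,17,(325,175,365,200))-gm(old,3,17,(325,175,365,200)))
df=cv2.absdiff(c["pixels"],old["pixels"]).max(2);df[:190,:300]=0
m=cv2.medianBlur((df>40).astype(np.uint8)*255,3)
for k in cv2.findContours(m,0,2)[0]:
    print("changed",cv2.boundingRect(k))
print(hand_in())
E
```

```text
clock 8.25 pos [ 0.4561 -0.2913  0.1724] F [0.25 0.53 0.51] gap 0.00037391643884422497 j [-0.78  0.48  1.69  0.    0.97  0.46]
tool axes(cols)
 [[-0.002  0.327 -0.945]
 [ 0.002 -0.945 -0.327]
 [-1.    -0.002  0.001]]
green travel [0.03112638]
orange shift [[-7.43568167e-05  3.78319589e-04  1.11022302e-16]]
changed (215, 263, 8, 7)
changed (191, 253, 27, 27)
changed (165, 220, 27, 29)
the job is handed in; nothing more can be done
None
```

The green shuttle's slide is caught on its stop pin at the middle position, with its vial between the lamp and detector heads. I pushed the green tab in with the shut fingertips until it stopped. At that point the force rose to about 19 N with no further movement, at roughly 59–60 mm of travel. Then I backed straight off, raised the arm clear and handed the job in at about 8.3 s.

- **Slide position:** travel measured 31–32 mm in both the scene and top views. It was still 31 mm about a second later with the arm clear, against the expected 32 mm.
- **Vial:** it stands upright in its well.
- **Everything else:** the orange tab shifted less than 0.5 mm, which is measurement noise. In the scene view, leaving out the robot's area at upper left, only the green carriage differs from before.
- **Disagreements:** the views differed on the tab position by 2–3 mm, within what I allowed for. No check failed.

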